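# Stamp a soap bar and keep the press lever held level

### The job

Lift the green soap bar out of its mould and lay it flat in the nest of the lever press without dropping it. Then, letting go of the bar, bring the press's red-knobbed lever down until it is level (red pointer on the middle of the green mark), so that the sprung stamp bears on the bar, and finish still holding the lever there: do not let it spring back and do not force it down past level. Leave the other bars in the mould and everything else on the worktop where it is.

Things in the scene. Friction and masses are not known exactly. Their poses are not given: they have to be found in the camera images.
- bar_green: The green soap bar to be stamped: a block 68 x 44 x 28 mm (its x, y, z), 90 g nominal, loose. Origin: centre of its underside. Starts in one of the three cavities of the mould (which one varies), lying along the mould's x. Grip it across the 44 mm width (its y) at the middle of its length.
- bar_cream: Cream-coloured bar of the same size in another cavity; stays there.
- bar_blue: Blue bar of the same size in another cavity; stays there.
- mould: Fixed mauve mould 95 x 265 x 26 mm (x, y, z), origin at the centre of its underside. Three open cavities 71 x 47 mm, centres at y -88, 0, +88 mm, floor 6 mm above the worktop; bar tops stand 34 mm above it. A finger slot as deep as the cavities crosses the middle of all three along y (40 mm wide in x), so 44 mm is free between neighbouring bars. Place and yaw vary.
- press: Fixed soap press: dark wooden base 270 x 130 x 15 mm from x -110 to +160 mm; origin on the worktop under the nest's centre; -x is its front, roughly towards the robot. Hinge posts at x +130, 105 mm high. A white post 125 mm high with a green mark (middle 85 mm high) stands at x -45, y +60 mm. Place and yaw vary.
- nest (a point): Centre of the nest's steel floor, 18 mm above the worktop; axes as the press. The nest takes a bar lengthwise along x: 77 x 51 mm inside, wooden fences 8 mm high at the ends and corners; its long sides are open over the middle 44 mm for the fingers. The seated bar's origin comes to this point, its top at 46 mm.
- lever_hinge (a point): Point on the lever's hinge axis, 85 mm above the worktop, at x +130 mm of the press; the hinge axis is the press's y.
- knob (a point): Centre of the red ball knob, 34 mm diameter, at the lever's end, 215 mm from the hinge axis. Raised: 300 mm above the worktop, 115 mm behind the nest centre; level: 85 mm above, 85 mm in front of it. It can be pinched from above along the press's y (it turns between the pads) and led round the arc, or pushed. Next to it the lever is a 14 mm rod, then a 20 x 14 mm bar.
- lever (a joint): Lever angle above level (rad): 1.5 raised (start, held by its spring), 0 level (pointer on the middle of the green mark), -0.09 lower stop. At angle a the knob is at press x = 130 - 215 cos a, height 85 + 215 sin a (mm). The spring always lifts it: about 1 N at the knob when raised, 3 N near level, 8 N at level with a bar under the stamp.
- stamp: Brass stamp plate 50 x 36 x 12 mm under the lever, 130 mm from the hinge, origin at the centre of its lower face. It is sprung (1 N per mm, 20 mm of travel) so it yields into the lever: with a bar in the nest it touches it about 0.06 rad above level and presses with about 8 N at level.
- oil_bottle: Small amber bottle, 36 mm diameter, 85 mm high; bystander.
- bowl: White bowl, 130 mm across, 55 mm high; bystander.
- mug: Blue mug, 80 mm across, 90 mm high; bystander.
- spatula: Spatula lying on the worktop; bystander.
- jar: Jar, 70 mm across, 90 mm high; bystander.
Not all that is in view belongs to the job. What is shaped like the bar_green but purple or yellow is not meant.

How it is judged:
On the way, in this order (a step that is already met when the one before it is completed fails the run):
1. the green bar is lifted clear of the mould (z of bar_green in the frame of mould above 0.04 m and contact force between bar_green and mould below 0.05 N), for 0.1 s.
2. the green bar lies flat in the nest and is let go, the lever still up (horizontal distance between bar_green and nest below 0.007 m and z of bar_green in the frame of nest between -0.004 and 0.005 m and angle between the x axis of bar_green and the x axis of nest, either way round below 0.14 rad and angle between bar_green's own z axis and vertical below 0.08 rad and contact force between the fingers and bar_green below 0.1 N and linear speed of bar_green below 0.02 m/s and value of joint lever above 0.3 rad), for 0.2 s.
At the end, for the whole second after the job is handed in: The robot keeps the lever level within 0.045 rad (about 10 mm at the knob) against its spring, the stamp presses on the green bar with more than 2 N, the bar lies flat in the nest (within 7 mm, 8 degrees), untouched by the fingers, and the other bars are still in their cavities (horizontal distance between bar_green and nest below 0.007 m and z of bar_green in the frame of nest between -0.004 and 0.005 m and angle between the x axis of bar_green and the x axis of nest, either way round below 0.14 rad and angle between bar_green's own z axis and vertical below 0.08 rad and value of joint lever between -0.045 and 0.045 rad and contact force between stamp and bar_green above 2 N and contact force between the fingers and bar_green below 0.1 N and distance of each of bar_cream, bar_blue from where it was at the start of the episode below 0.01 m); the arm keeps its last pose, push and grip.
It fails at once if the green bar is dropped (in the air, touching nothing, more than 15 mm above the nest floor) (height (world z) of bar_green above 0.033 m and contact force between bar_green and anything else below 0.001 N).
It fails at once if another bar is taken from its place (distance of any of bar_cream, bar_blue from where it was at the start of the episode above 0.012 m).
It fails at once if a bystander is moved more than 30 mm (distance of any of oil_bottle, bowl, mug, spatula, jar from where it was at the start of the episode above 0.03 m).
It also fails if it takes over 72 s, if anything falls off the work surface, if the arm or the gripper's body presses on something with over 40 N, if the wrist force passes 120 N, or if a joint passes its speed limit or range.

### The arm

A 6-joint arm with a two-finger parallel gripper is mounted at the origin on the work surface. World frame = base frame: x ahead of the robot, y to its left, z up, the work surface at z = 0. Lengths are in m, angles in rad, forces in N, time in s.
With the tool pointing down it reaches from about 0.3 to 0.875 m from the base axis. Payload 6.4 kg.
Tool frame: the origin (TCP) lies at the very end of the fingers, on their centre line; the grasp point (between the pads) lies env.grip_point_offset behind it (env.grip_point_offset is the distance from the TCP to the grasp point, in m); z points along the fingers, y is the direction in which the jaws open and shut (so a half turn about z gives the same grasp; the last joint's range is limited). The gripper opens to 88 mm and grips with 3 to 60 N. Pads are 18 mm wide; open, the fingers measure 123 mm over their backs; the gripper's body (75 mm by 187 mm) begins 45 mm behind the grasp point.
Start: joints at [-1.425, 0.181, 1.607, -0, 1.354, -0.206], TCP at [0.198, -0.54, 0.239] pointing down, gripper open.
Joint ranges: [-2.99, 2.99], [-0.89, 2.07], [0.3, 2.58], [-1.14, 4.28], [0, 2.63], [-3.12, 3.12]. Speed limits (rad/s): [2.57, 2.57, 3.01, 3.14, 3.14, 3.14].

### API

Orientations are given as a unit quaternion [w, x, y, z].
In Python, from rig import env, eyes gives the robot as it stands. The module is installed in compiled form; this text tells all that it offers.
- The arm moves only by the tool jog_arm, never from a script. Its argument "rows" is a list of rows, each an object with "slide": the shift along the world's x, y, z in units of 30 mm (1.0 is 30 mm), a list of three; "delta_rot": the turn, a rotation vector about the world's x, y, z in units of 5 degrees (1.0 is 5 degrees), a list of three; "jaw": the opening in per cent of the stroke, from 0 (shut) to 100 (fully open). In form: [{"slide": [dx, dy, dz], "delta_rot": [rx, ry, rz], "jaw": jaw}, ...]. A call has 1 to 12 rows; each row is the pose to reach, as a shift and turn from the pose commanded when the call began; what a row does not reach only later rows make up. A row lasts 1/8 s, in which the tool goes at most 62.5 mm and 10.7 degrees, less where a joint would pass 70% of its speed; a pose out of reach is approached as far as the arm can. A call with a gripper value outside its range is refused whole. The fingers move at their own pace and stop on an object; "newtons" is the grip in N (left out, the last holds). Time passes only in rows, so rows that repeat a pose let the fingers close. It gives the time, the measured TCP pose, the force and the opening at its end, in the units of the state.
- env.sense(): the state, without advancing time (a new reading comes with each control period).
- eyes.snapshot(name): name is "scene" or "top"; returns the picture (384x512x3 uint8, red, green, blue); there is no depth.
- eyes.camera_params(name): a dict with "fx", "fy", "cx", "cy" (pixels), "rvec" (rotation vector, rad) and "tvec" (3), from world to camera coordinates, as OpenCV has them. Camera axes: x right, y down, z forward; pixel columns grow to the right and rows downward; lengths in m; the calibration is good to about 2 mm. A picture is of the moment at which its call begins. camera_params takes no time and is no camera call.
- env.job_done(): hands the job in, once; it reports no verdict.
The state is a dict: "clock": time; "joint_positions": joint angles; "qd": joint speeds; "joint_efforts": joint torques, N m; "eef_pos": TCP position; "eef_rot": TCP orientation; "ft_force": force on the tool from outside, world axes, zero at the start; "ft_torque": the same for the moment, N m; "width": finger opening in m.
Only numpy, scipy, OpenCV 4.12 (cv2) and the standard library are available. Lean on these libraries where they do the work, as an engineer would, in place of code of your own. Each camera call takes 0.05 s, during which the arm holds its last target. There are 200 camera calls.

## Working session

There is one attempt and no reset: what is moved stays moved. The work goes in short steps, Python scripts to look and compute and a tool call to move; the robot and the scene stay as the last step left them, time stands still between calls to the robot, and variables do not carry over. Pictures are saved under pics/ and viewed, about 8 in all and at most 12, crops included, and the job is handed in when it is done.

Besides the shell and the picture viewer there is one more tool, called as name(argument=value, ...), one argument or row to a line, values as JSON. jog_arm: Moves the arm, as the interface text tells. Its arguments: {"type":"object","properties":{"rows":{"type":"array","items":{"type":"object","properties":{"slide":{"type":"array","items":{"type":"number"}},"delta_rot":{"type":"array","items":{"type":"number"}},"jaw":{"type":"number"}}}},"newtons":{"type":"number"}},"required":["rows"]}

```bash
mkdir -p pics; ls
python3 - <<'E'
from rig import env, eyes
import cv2
for n in ("scene","top"):
    im=eyes.snapshot(n); cv2.imwrite(f"pics/{n}0.png",im[:,:,::-1]); print(n,eyes.camera_params(n))
print(env.grip_point_offset,env.sense())
E
```

```text
pics
scene {'fx': 447.04705846359985, 'fy': 447.04705846359985, 'cx': 253.21222584997622, 'cy': 182.15867055156758, 'rvec': array([ 0.93506288,  2.35385459, -1.20855547]), 'tvec': array([ 0.413379  , -0.15915925,  1.6465916 ])}
top {'fx': 352.4328922585848, 'fy': 352.4328922585848, 'cx': 257.4223077417048, 'cy': 188.78762971846837, 'rvec': array([ 2.15059134, -2.12494853,  0.20054413]), 'tvec': array([-9.65136094e-04,  5.91038149e-01,  1.11674331e+00])}
0.0187 {'clock': 0.1, 'joint_positions': array([-1.42530011e+00,  1.81421918e-01,  1.60791215e+00,  8.04861348e-06,
        1.35382686e+00, -2.06298728e-01]), 'qd': array([ 0.00176421, -0.00311665, -0.00285492, -0.0016706 ,  0.00082041,
        0.00083148]), 'joint_efforts': array([ 1.11359870e-03, -4.34817910e+01, -3.42697513e+01,  7.05104764e-02,
        3.39224841e-02, -4.12859208e-05]), 'eef_pos': array([ 0.19808215, -0.53928087,  0.23792346]), 'eef_rot': array([-7.83656094e-04,  9.84569735e-01,  1.74990921e-01,  2.77625633e-05]), 'ft_force': array([-0.373855  ,  0.69489557,  1.06617886]), 'ft_torque': array([0.04294243, 0.00555996, 0.00314912]), 'width': 0.0883019490547751}
```

View pics/scene0.png

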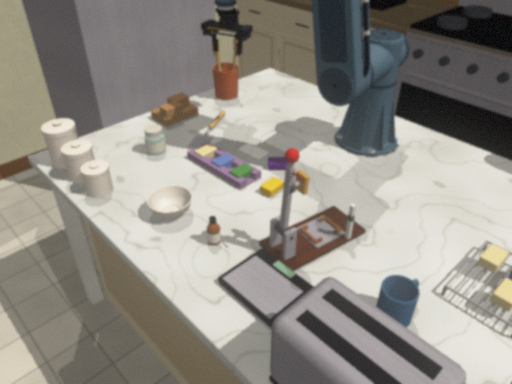

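View pics/top0.png

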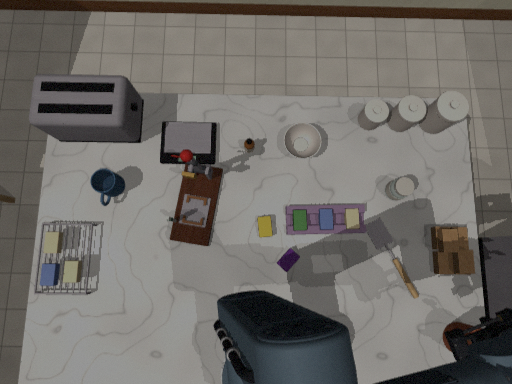

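The top view shows the mould at (326,219), with green at (300,219), blue at (326,219) and cream at (352,219). The press is at (197,205) with its front facing down, and the knob is at (185,156).

Things that could be taken for the bar:
- Green bar in the mould: top (300,219), scene (242,171).
- Yellow decoy: (265,226).
- Purple decoy: (288,259).
- Rack bars: (50,272) and nearby.
- Greenish scale display: scene (285,268).

I choose the green one in the mould.

```bash
cat > h.py <<'E'
import cv2, numpy as np
from rig import env, eyes
def cam(n):
    p=eyes.camera_params(n); K=np.array([[p['fx'],0,p['cx']],[0,p['fy'],p['cy']],[0,0,1]])
    R=cv2.Rodrigues(p['rvec'])[0]; return K,R,p['tvec'],p['rvec']
def ray(n,uv):
    K,R,t,_=cam(n); uv=np.atleast_2d(uv).astype(float)
    d=np.c_[uv,np.ones(len(uv))]@np.linalg.inv(K).T@R; return -R.T@t,d
def plane(n,uv,z):
    o,d=ray(n,uv); return o+d*((z-o[2])/d[:,2])[:,None]
def proj(n,P):
    K,R,t,r=cam(n); return cv2.projectPoints(np.atleast_2d(P).astype(float),r,t,K,None)[0][:,0]
def tri(uv1,uv2):
    o1,d1=ray("scene",uv1);o2,d2=ray("top",uv2);d1,d2=d1[0],d2[0]
    s=np.linalg.lstsq(np.c_[d1,-d2],o2-o1,rcond=None)[0];a=o1+s[0]*d1;b=o2+s[1]*d2
    return (a+b)/2,np.linalg.norm(a-b)
def blob(im,lo,hi,roi):
    x0,y0,x1,y1=roi; h=cv2.cvtColor(im,cv2.COLOR_RGB2HSV); m=np.zeros(h.shape[:2],np.uint8)
    m[y0:y1,x0:x1]=cv2.inRange(h,np.array(lo),np.array(hi))[y0:y1,x0:x1]
    c=max(cv2.findContours(m,cv2.RETR_EXTERNAL,cv2.CHAIN_APPROX_NONE)[0],key=cv2.contourArea)
    return c,m
def rect(n,c,z):
    P=plane(n,c[:,0],z)[:,:2]; (cx,cy),(w,h),a=cv2.minAreaRect((P*1000).astype(np.float32))
    if w<h: w,h,a=h,w,a+90
    return np.round([cx,cy,w,h,(a+90)%180-90],1)
E
python3 - <<'E'
from h import *
im=cv2.imread("pics/top0.png")[:,:,::-1].copy(); sc=cv2.imread("pics/scene0.png")[:,:,::-1].copy()
H=cv2.cvtColor(im,cv2.COLOR_RGB2HSV)
for p in [(300,219),(326,219),(352,219),(313,219),(290,208),(212,185),(190,236),(200,207),(197,198),(185,156)]: print(p,H[p[1],p[0]])
c,m=blob(im,(45,60,30),(85,255,255),(285,200,320,240)); print("green",cv2.boundingRect(c),rect("top",c,.034))
c,m=blob(im,(100,100,30),(125,255,255),(310,200,345,240)); print("blue",rect("top",c,.034))
c,m=blob(im,(15,40,90),(35,255,255),(340,200,365,240)); print("cream",rect("top",c,.034))
for n,I,r in(("top",im,(160,130,210,180)),("scene",sc,(270,135,310,175))):
    c,m=blob(I,(0,150,80),(6,255,255),r); print(n,cv2.minEnclosingCircle(c))
a=cv2.resize(im[140:260,150:380],None,fx=3.4,fy=3.4,interpolation=cv2.INTER_CUBIC)
b=cv2.resize(sc[140:270,180:380],None,fx=3,fy=3,interpolation=cv2.INTER_CUBIC)
cv2.imwrite("pics/c1.png",a[:,:,::-1]); cv2.imwrite("pics/c2.png",b[:,:,::-1])
E
```

```text
(300, 219) [ 55 101 101]
(326, 219) [111  95 124]
(352, 219) [ 25  61 146]
(313, 219) [150  42 109]
(290, 208) [152  44 109]
(212, 185) [ 13 157  57]
(190, 236) [ 12 207  48]
(200, 207) [165  13 115]
(197, 198) [ 14 152  99]
(185, 156) [  0 208 135]
green (293, 210, 14, 20) [ 492.6 -134.8   63.1   43.7    0.7]
blue [ 497.6 -201.9   10.6    6.3  -19.4]
cream [ 499.6 -307.7   66.3   48.4    1.6]
top ((180.65789794921875, 155.5), 9.670926094055176)
scene ((292.0, 154.5), 5.852449893951416)
```

View pics/c1.png

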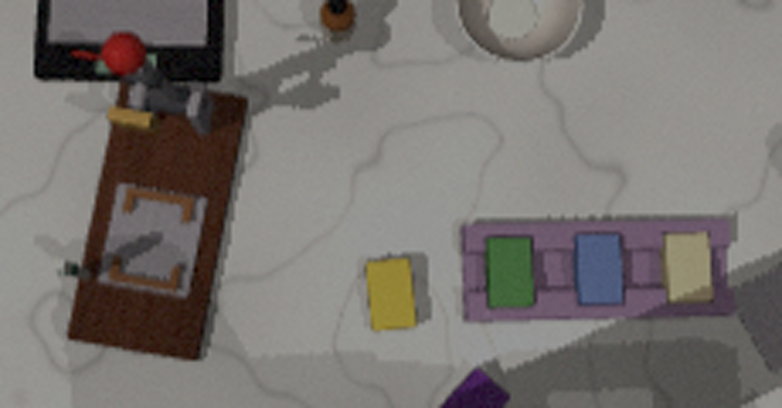

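View pics/c2.png

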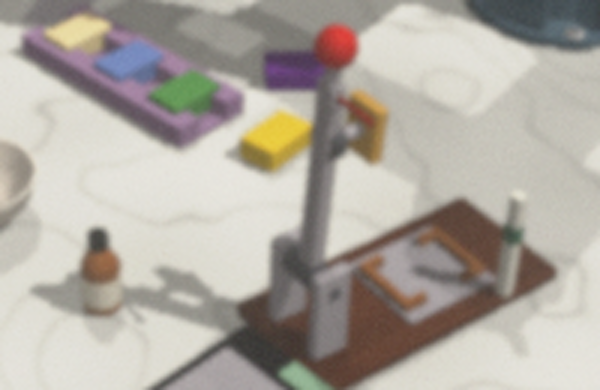

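The crops confirm it: the green bar is in the end cavity (crop (510,272)), next to the free yellow decoy, with blue and cream beyond it. The press nest is at crop (152,240), its front faces the robot, and its white post is on the +y side.

Run:
```python
from h import *
im=cv2.imread("pics/top0.png")[:,:,::-1].copy(); sc=cv2.imread("pics/scene0.png")[:,:,::-1].copy()
print("cam",[-(cam(n)[1].T@cam(n)[2]) for n in("top","scene")])
# bars top view, better masks
for nm,lo,hi,r in(("green",(40,60,30),(85,255,255),(285,200,318,240)),("blue",(100,70,30),(125,255,255),(312,200,342,240)),("cream",(15,40,90),(40,255,255),(340,200,365,240)),("mould",(135,25,20),(165,255,255),(280,195,372,240))):
    c,_=blob(im,lo,hi,r); print(nm,rect("top",c,.026 if nm=="mould" else .034), cv2.minAreaRect(c))
c,_=blob(sc,(40,70,30),(85,255,255),(225,155,262,185)); print("green scene bbox",cv2.boundingRect(c),plane("scene",c[:,0].mean(0),.034))
# press base
c,m=blob(im,(3,90,15),(22,255,140),(165,165,226,248))
m=cv2.morphologyEx(m,cv2.MORPH_CLOSE,np.ones((5,5)))
c=max(cv2.findContours(m,cv2.RETR_EXTERNAL,cv2.CHAIN_APPROX_NONE)[0],key=cv2.contourArea)[:,0].astype(float)
f=lambda q:150+q[0]/3.4+0j
A=lambda x,y:np.array([150+x/3.4,140+y/3.4])
FL,FR,BR,BL=A(68,340),A(200,360),A(247,97),A(118,115)
for nm,p,q,z in(("front",FL,FR,.015),("right",FR,BR,0),("left",FL,BL,.015)):
    d=(q-p)/np.linalg.norm(q-p); n=np.array([-d[1],d[0]]); s=(c-p)@d/np.linalg.norm(q-p); e=(c-p)@n
    k=(abs(e)<2.5)&(s>.1)&(s<.9); P=plane("top",c[k],z)[:,:2]
    vx,vy,x,y=cv2.fitLine(P.astype(np.float32),cv2.DIST_HUBER,0,.001,.001).ravel(); print(nm,k.sum(),x,y,"deg",np.degrees(np.arctan2(vy,vx)))
pl=np.array([A(118,184),A(208,198),A(188,298),A(96,283)]); print("plate",plane("top",pl,.018).round(4).tolist(),plane("top",pl,.018).mean(0))
r,_=blob(im,(0,150,80),(6,255,255),(178,145,195,170)); r2,_=blob(sc,(0,150,80),(6,255,255),(280,143,302,167))
u=[cv2.minEnclosingCircle(k)[0] for k in(r2,r)];print(u,tri(*u))
h=cv2.cvtColor(im,cv2.COLOR_RGB2HSV); S=h[195:240:3,170:216:3,1];print(S)
```

```text
cam [array([0.39038355, 0.02186465, 1.20148461]), array([1.27884117, 0.76014517, 0.83320005])]
green [ 492.6 -134.8   63.1   43.7    0.7] ((299.5, 219.5), (19.0, 13.0), 90.0)
blue [ 495.3 -221.5   67.6   43.5   -1.1] ((325.5, 219.0), (20.0, 13.0), 90.0)
cream [ 499.6 -307.7   66.3   48.4    1.6] ((351.3053283691406, 218.07968139648438), (19.623106002807617, 14.434622764587402), 86.18592071533203)
mould [ 496.5 -223.1  266.9   97.2  -88.2] ((325.79559326171875, 218.86932373046875), (29.033092498779297, 79.96598052978516), 88.8982925415039)
green scene bbox (231, 164, 21, 13) [[ 0.50287612 -0.12269124  0.034     ]]
front 30 0.41494095 0.23123993 deg 81.428406
right 61 0.5351941 0.15237218 deg -8.977949
left 53 0.53166294 0.27787137 deg -9.115446
plate [[0.5752, 0.2519, 0.018], [0.5622, 0.1619, 0.018], [0.4628, 0.1782, 0.018], [0.4765, 0.2689, 0.018]] [0.51916387 0.21525905 0.018     ]
[(292.0, 154.5), (184.32691955566406, 155.21153259277344)] (array([0.63554684, 0.20200434, 0.29980731]), np.float64(0.0023702119004101615))
[[ 10   9  12 176 156   9 101  87  56 100 176 148 156 171 147 16
[... 241 characters left out ...]
   9  13  16   7  87 202  89]
 [ 12  13 169 189  10  10   8  13  15  12   7   7   9 168 166  22]
 [ 12  10 146 150  15  15  20  15  16  15  13   7  11 200 144  13]
 [ 14  12 150 114   8 109   8  12   8  10   8   8   9 158 146  17]
 [ 25  27 128  31 110  45  10  10  10  10  67  35  12 138 108  17]
 [ 11 114 156  19  47 119 136 149 112  66 144  15  68 159  51  13]
 [ 12 177 149 146 160 168 116  43  49  26  64  11 130 183  25  11]
 [ 15 153 156 189 159 132 179 138 201 167 146 146 180 206  13   9]
 [ 12 152 152 159 167 172 141 154 158 134 137 220 141 125  14  11]
 [ 39 197 157 216 168 165 143 152 144 164 160 157 166 170  20  10]
 [108 194 159 159 178 154 150 182 144 179 157 156 159 155   9  12]]
```

Run:
```python
from h import *
im=cv2.imread("pics/top0.png")[:,:,::-1].copy()
big=cv2.resize(im,None,fx=4,fy=4,interpolation=cv2.INTER_CUBIC); h=cv2.cvtColor(big,cv2.COLOR_RGB2HSV)
def pts(m): return (np.argwhere(m)[:,::-1]+.5)/4-.5
def box(m,z):
    P=plane("top",pts(m),z)[:,:2]*1000; return np.round(cv2.minAreaRect(P.astype(np.float32))[0:3][0],1),np.round(cv2.minAreaRect(P.astype(np.float32))[1:],1) if 0 else cv2.minAreaRect(P.astype(np.float32))[1:],len(P)
def roi(x0,y0,x1,y1):
    r=np.zeros(h.shape[:2],bool); r[y0*4:y1*4,x0*4:x1*4]=1; return r
def lcc(m,k=1):
    n,l,s,_=cv2.connectedComponentsWithStats(m.astype(np.uint8)); o=np.argsort(-s[1:,4])[:k]+1; return np.isin(l,o)
H,S,V=[h[...,i].astype(int) for i in range(3)]
print("fence",box(lcc((S>70)&(V>78)&(H<25)&roi(178,190,212,228),2),.026))
print("plate",box(lcc((S<40)&roi(178,188,213,230)&(V>50)),.018))
print("green",box(lcc((H>40)&(H<85)&(S>45)&roi(288,203,312,236)),.034))
print("mould",box(lcc((H>130)&(H<170)&(S>22)&roi(280,198,372,240)),.026))
```

```text
fence (array([521.6, 216.9]), ((68.1161117553711, 94.8040771484375), 80.92156219482422), 2162)
plate (array([521.4, 216.6]), ((91.37167358398438, 101.03082275390625), 80.52989196777344), 9216)
green (array([ 492.2, -134.3]), ((67.26350402832031, 46.405113220214844), 2.1972832679748535), 4373)
mould (array([ 496.6, -224.2]), ((98.16029357910156, 270.65386962890625), 1.5354818105697632), 21664)
```

jog_arm(
  rows=[
    {"slide": [3,4,0],"delta_rot": [0,0,-1],"jaw": 77},
    {"slide": [6,8,0],"delta_rot": [0,0,-2.4],"jaw": 77},
    {"slide": [9,12,0],"delta_rot": [0,0,-3.6],"jaw": 77},
    {"slide": [10,13.5,0],"delta_rot": [0,0,-3.6],"jaw": 77},
    {"slide": [10,13.5,0],"delta_rot": [0,0,-3.6],"jaw": 77},
    {"slide": [10,13.5,0],"delta_rot": [0,0,-3.6],"jaw": 77},
    {"slide": [10,13.5,-2],"delta_rot": [0,0,-3.6],"jaw": 77},
    {"slide": [10,13.5,-4],"delta_rot": [0,0,-3.6],"jaw": 77},
    {"slide": [10,13.5,-4],"delta_rot": [0,0,-3.6],"jaw": 77},
    {"slide": [10,13.5,-4],"delta_rot": [0,0,-3.6],"jaw": 77},
  ],
)

```text
clock: 1.35
eef_pos: [0.4959, -0.1315, 0.1146]
eef_rot: [-0.002, 1.0, 0.021, -0.004]
ft_force: [-0.1, 0.1, 0.2]
width: 0.0684
```

jog_arm(
  rows=[
    {"slide": [0,0,0],"delta_rot": [0,0,0],"jaw": 77},
    {"slide": [0,0,0],"delta_rot": [0,0,0],"jaw": 77},
  ],
)

```text
clock: 1.6
eef_pos: [0.4989, -0.1364, 0.1206]
eef_rot: [0.001, 1.0, 0.018, 0.001]
ft_force: [-0.2, -0.4, 0.0]
width: 0.068
```

Run:
```python
from h import *
s=env.sense(); print(s['eef_pos'],s['eef_rot'],s['joint_positions'])
a=eyes.snapshot("scene")[40:200,170:330]; cv2.imwrite("pics/c3.png",cv2.resize(a,None,fx=3.5,fy=3.5,interpolation=cv2.INTER_CUBIC)[:,:,::-1])
```

```text
[ 0.49894666 -0.13636913  0.12061533] [9.38028226e-04 9.99833363e-01 1.81756558e-02 1.41867148e-03] [-4.96412222e-01  1.93320731e-01  1.85250995e+00 -2.66550975e-04
  1.09236874e+00  1.03815305e+00]
```

View pics/c3.png

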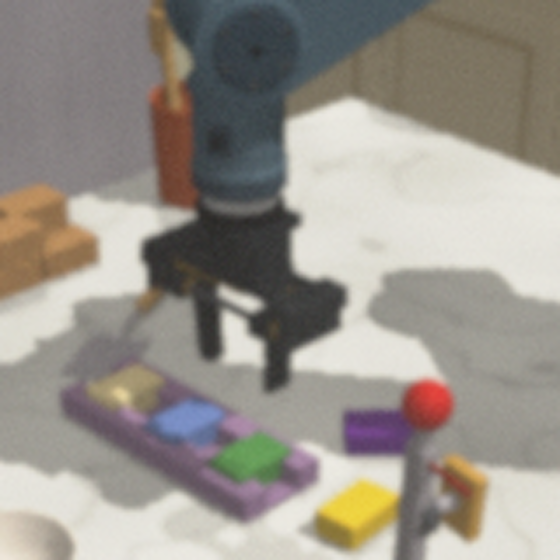

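jog_arm(
  rows=[
    {"slide": [0,0,-1],"delta_rot": [0,0,0],"jaw": 77},
    {"slide": [0,0,-2],"delta_rot": [0,0,0],"jaw": 77},
    {"slide": [0,0,-2.8],"delta_rot": [0,0,0],"jaw": 77},
    {"slide": [0,0,-3.4],"delta_rot": [0,0,0],"jaw": 77},
    {"slide": [0,0,-3.6],"delta_rot": [0,0,0],"jaw": 77},
    {"slide": [0,0,-3.6],"delta_rot": [0,0,0],"jaw": 77},
    {"slide": [0,0,-3.6],"delta_rot": [0,0,0],"jaw": 77},
  ],
  newtons=15,
)

```text
clock: 2.52
eef_pos: [0.4989, -0.1352, 0.0116]
eef_rot: [0.0, 1.0, 0.019, 0.001]
ft_force: [-0.6, 0.6, -0.4]
width: 0.0677
```

jog_arm(
  rows=[
    {"slide": [0,0,0],"delta_rot": [0,0,0],"jaw": 45},
    {"slide": [0,0,0],"delta_rot": [0,0,0],"jaw": 35},
    {"slide": [0,0,0],"delta_rot": [0,0,0],"jaw": 35},
    {"slide": [0,0,0],"delta_rot": [0,0,0],"jaw": 35},
    {"slide": [0,0,0],"delta_rot": [0,0,0],"jaw": 35},
    {"slide": [0,0,0],"delta_rot": [0,0,0],"jaw": 35},
  ],
  newtons=15,
)

```text
clock: 3.28
eef_pos: [0.4984, -0.135, 0.011]
eef_rot: [0.0, 1.0, 0.019, 0.0]
ft_force: [-1.4, -1.7, 5.2]
width: 0.0441
```

jog_arm(
  rows=[
    {"slide": [0,0,0],"delta_rot": [0,0,0],"jaw": 20},
    {"slide": [0,0,0.2],"delta_rot": [0,0,0],"jaw": 20},
    {"slide": [0,0,0.6],"delta_rot": [0,0,0],"jaw": 20},
    {"slide": [0,0,1.2],"delta_rot": [0,0,0],"jaw": 20},
    {"slide": [0,0,1.9],"delta_rot": [0,0,0],"jaw": 20},
    {"slide": [0,0,2.6],"delta_rot": [0,0,0],"jaw": 20},
    {"slide": [0,0,3.1],"delta_rot": [0,0,0],"jaw": 20},
    {"slide": [0,0,3.4],"delta_rot": [0,0,0],"jaw": 20},
    {"slide": [0,0,3.4],"delta_rot": [0,0,0],"jaw": 20},
    {"slide": [0,0,3.4],"delta_rot": [0,0,0],"jaw": 20},
  ],
  newtons=20,
)

```text
clock: 4.53
eef_pos: [0.4976, -0.1345, 0.112]
eef_rot: [-0.0, 1.0, 0.019, -0.001]
ft_force: [-1.0, 0.2, -0.9]
width: 0.0441
```

Run:
```python
from h import *
s=env.sense(); print(s['eef_pos'],s['width'])
a=eyes.snapshot("scene")[60:200,170:330];b=eyes.snapshot("top")[150:290,220:380]
cv2.imwrite("pics/c4.png",cv2.resize(np.hstack([a,b]),None,fx=2.4,fy=2.4,interpolation=cv2.INTER_CUBIC)[:,:,::-1])
```

```text
[ 0.4976474  -0.13449252  0.11204129] 0.04405029070963306
```

View pics/c4.png

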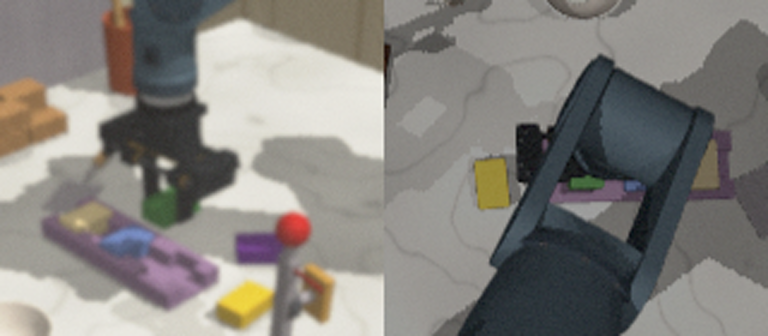

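The bar is level in the jaws (left half, (160,208)), clear of the mould, and blue and cream are still in place. Next I carry it to above the nest.

jog_arm(
  rows=[
    {"slide": [0.05,0.5,0],"delta_rot": [0,0,-0.1],"jaw": 20},
    {"slide": [0.12,1.5,0],"delta_rot": [0,0,-0.3],"jaw": 20},
    {"slide": [0.24,3,0],"delta_rot": [0,0,-0.6],"jaw": 20},
    {"slide": [0.36,4.5,0],"delta_rot": [0,0,-0.9],"jaw": 20},
    {"slide": [0.5,6,0],"delta_rot": [0,0,-1.2],"jaw": 20},
    {"slide": [0.6,7.5,0],"delta_rot": [0,0,-1.5],"jaw": 20},
    {"slide": [0.72,9,0],"delta_rot": [0,0,-1.8],"jaw": 20},
    {"slide": [0.85,10.3,0],"delta_rot": [0,0,-2.1],"jaw": 20},
    {"slide": [0.92,11.2,0],"delta_rot": [0,0,-2.26],"jaw": 20},
    {"slide": [0.95,11.7,0],"delta_rot": [0,0,-2.26],"jaw": 20},
    {"slide": [0.95,11.7,0],"delta_rot": [0,0,-2.26],"jaw": 20},
    {"slide": [0.95,11.7,0],"delta_rot": [0,0,-2.26],"jaw": 20},
  ],
)

```text
clock: 6.12
eef_pos: [0.5264, 0.2155, 0.1125]
eef_rot: [0.0, 0.997, -0.08, -0.0]
ft_force: [-1.0, 0.3, -1.0]
width: 0.0438
```

jog_arm(
  rows=[
    {"slide": [0,0,0],"delta_rot": [0,0,0],"jaw": 20},
    {"slide": [0,0,-0.6],"delta_rot": [0,0,0],"jaw": 20},
    {"slide": [0,0,-1.2],"delta_rot": [0,0,0],"jaw": 20},
    {"slide": [0,0,-1.5],"delta_rot": [0,0,0],"jaw": 20},
    {"slide": [0,0,-1.5],"delta_rot": [0,0,0],"jaw": 20},
    {"slide": [0,0,-1.5],"delta_rot": [0,0,0],"jaw": 20},
  ],
)

```text
clock: 6.88
eef_pos: [0.527, 0.2163, 0.0679]
eef_rot: [-0.0, 0.997, -0.08, 0.0]
ft_force: [0.2, -0.9, -1.0]
width: 0.044
```

Run:
```python
from h import *
s=env.sense(); print(s['eef_pos'],s['eef_rot'],s['ft_force'],s['width'])
a=eyes.snapshot("scene")[150:280,240:390]
cv2.imwrite("pics/c5.png",cv2.resize(a,None,fx=4.5,fy=4.5,interpolation=cv2.INTER_CUBIC)[:,:,::-1])
```

```text
[0.52697108 0.21628316 0.06792421] [-5.85544496e-05  9.96820602e-01 -7.96783392e-02  2.15107863e-04] [ 0.22582328 -0.91015602 -0.9539244 ] 0.04398355772124218
```

View pics/c5.png

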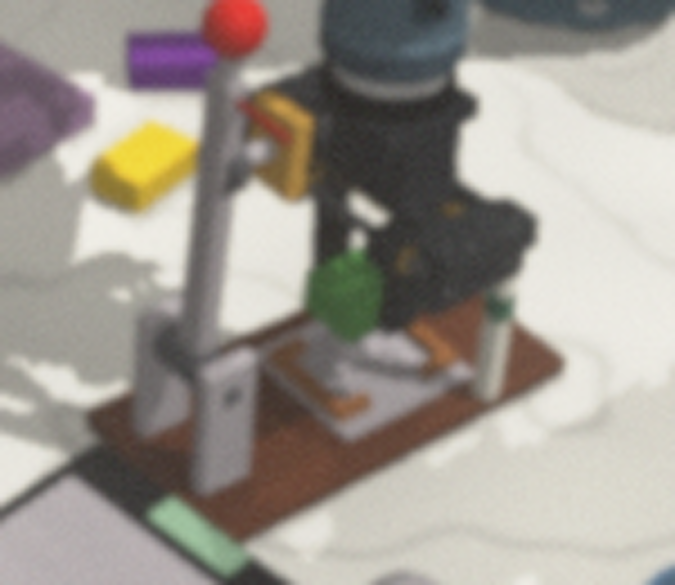

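The bar hangs level over the nest at crop (345,295), and the gripper body is clear of the stamp and the white post. I check its x position numerically before lowering.

Run:
```python
from h import *
im=eyes.snapshot("scene"); c,_=blob(im,(40,70,25),(85,255,255),(300,195,335,232)); print("seen",cv2.boundingRect(c),c[:,0].min(0),c[:,0].max(0))
s=env.sense();p=s['eef_pos'];y=2*np.arctan2(s['eef_rot'][2],s['eef_rot'][1])
for off in(2,5,8):
  d=np.array([np.cos(y),np.sin(y),0]);n=np.array([-np.sin(y),np.cos(y),0])
  o=p-d*off/1000-[0,0,.005]
  P=[o+d*a*.034+n*b*.022+[0,0,z] for a in(1,-1) for b in(-1,1) for z in(0,.028)]
  q=proj("scene",P); print(off,o.round(4),"endface",q[:4].round(1).tolist(),q.min(0).round(1),q.max(0).round(1))
print("plate",proj("scene",[[.5215,.2168,.018]]))
h=cv2.cvtColor(im,cv2.COLOR_RGB2HSV);h2=((h[...,0]>40)&(h[...,0]<85)&(h[...,1]>70)).astype(int)
for r in range(200,230,2): print(r,''.join('.#'[v] for v in h2[r,300:335]))
```

```text
seen (309, 206, 16, 19) [309 206] [324 224]
2 [0.5252 0.2167 0.0633] endface [[305.3, 217.0], [306.0, 208.9], [316.1, 226.1], [317.0, 217.8]] [305.3 199.9] [336.8 226.1]
5 [0.5223 0.2172 0.0633] endface [[306.2, 216.6], [306.9, 208.4], [317.0, 225.7], [317.9, 217.4]] [306.2 199.5] [337.6 225.7]
8 [0.5193 0.2176 0.0633] endface [[307.0, 216.2], [307.7, 208.0], [317.9, 225.2], [318.8, 217.0]] [307.  199.1] [338.5 225.2]
plate [[319.9839284  228.96213179]]
200 ...................................
202 ...................................
204 ...................................
206 ................#####..............
208 .............#########.............
210 ..........##############...........
212 .........################..........
214 .........################..........
216 .........################..........
218 .........###############...........
220 .............###########...........
222 ..............########.............
224 .................##................
226 ...................................
228 ...................................
```

Run:
```python
from h import *
y=np.radians(-9.15);d=np.array([np.cos(y),np.sin(y),0]);n=np.array([-np.sin(y),np.cos(y),0]);o=np.array([.5215,.2168,.018])
print(proj("scene",[o+d*.05+n*.045,o-d*.05+n*.045,o+d*.05-n*.045]).round(1).tolist())
im=cv2.imread("pics/scene0.png")[:,:,::-1].copy()
big=cv2.resize(im,None,fx=4,fy=4,interpolation=cv2.INTER_CUBIC);h=cv2.cvtColor(big,cv2.COLOR_RGB2HSV).astype(int)
m=((h[...,1]>90)&(h[...,2]>95)&(h[...,0]<25)); r=np.zeros_like(m); r[212*4:246*4,298*4:348*4]=1
n_,l,s,ce=cv2.connectedComponentsWithStats((m&r).astype(np.uint8))
P=plane("scene",((np.argwhere(np.isin(l,np.argsort(-s[1:,4])[:2]+1))[:,::-1]+.5)/4-.5),.026)[:,:2]*1000
print("fence scene",s[1:,:][:6].tolist(),cv2.minAreaRect(P.astype(np.float32)))
```

```text
[[316.8, 245.7], [345.0, 231.2], [295.3, 226.8]]
fence scene [[1349, 848, 6, 4, 12], [1362, 851, 3, 3, 3], [1362, 855, 14, 10, 42], [1280, 857, 104, 72, 2830], [1360, 856, 1, 1, 1], [1344, 858, 18, 22, 161]] ((528.9598388671875, 227.82028198242188), (181.512939453125, 74.05968475341797), 1.5791305303573608)
```

The scene view puts the nest up to about 5 mm off the top-view figure, relative to the bar. I lower to just above the fences and compare the two at the same height.

jog_arm(
  rows=[
    {"slide": [0,0,-0.5],"delta_rot": [0,0,0],"jaw": 20},
    {"slide": [0,0,-1],"delta_rot": [0,0,0],"jaw": 20},
    {"slide": [0,0,-1.1],"delta_rot": [0,0,0],"jaw": 20},
    {"slide": [0,0,-1.1],"delta_rot": [0,0,0],"jaw": 20},
    {"slide": [0,0,-1.1],"delta_rot": [0,0,0],"jaw": 20},
  ],
)

```text
clock: 7.6
eef_pos: [0.527, 0.2163, 0.035]
eef_rot: [-0.0, 0.997, -0.08, 0.0]
ft_force: [0.1, -0.3, -0.8]
width: 0.044
```

Run:
```python
from h import *
s=env.sense(); print(s['eef_pos'],s['ft_force'])
im=np.mean([eyes.snapshot("scene").astype(float) for _ in range(6)],0); cv2.imwrite("pics/raw6.png",im[:,:,::-1])
a=np.clip(im[200:255,290:355]*1.5,0,255).astype(np.uint8)
cv2.imwrite("pics/c6.png",cv2.resize(a,None,fx=11,fy=11,interpolation=cv2.INTER_CUBIC)[:,:,::-1])
print(env.sense()['clock'])
```

```text
[0.52698632 0.216259   0.03499944] [ 0.13089054 -0.3261486  -0.79576505]
7.9[ WARN:0@8.166] global loadsave.cpp:1063 imwrite_ Unsupported depth image for selected encoder is fallbacked to CV_8U.
```

View pics/c6.png

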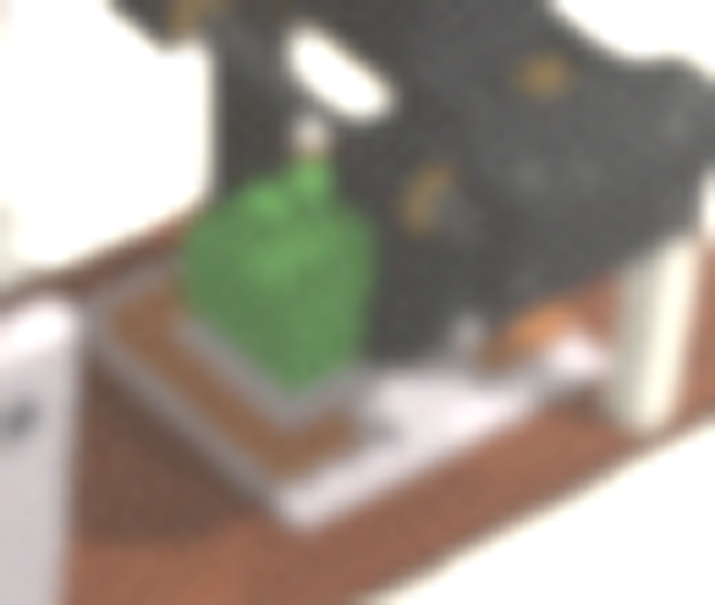

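Run:
```python
from h import *
y=np.radians(-9.15);d=np.array([np.cos(y),np.sin(y)]);n=np.array([-np.sin(y),np.cos(y)]);o=np.array([.5215,.2168])
for nm,u,v,z,e in(("fence in corner",288,422,.026,(38.5,25.5)),("fence in left (-y)",180,322,.026,(38.5,-25.5)),("plate corner",298,525,.018,(50,45)),("plate left",88,305,.018,(50,-45)),("fence outer corner",283,478,.026,(46.5,33.5)),("bar corner",298,390,.030,(34,22)),("bar left",188,300,.030,(34,-22))):
    P=plane("scene",[290+(u+.5)/11-.5,200+(v+.5)/11-.5],z)[0,:2]; print(nm,((P-o)@d*1000).round(1),((P-o)@n*1000).round(1),"expect",e)
```

```text
fence in corner 39.0 26.9 expect (38.5, 25.5)
fence in left (-y) 37.5 -15.4 expect (38.5, -25.5)
plate corner 54.1 49.1 expect (50, 45)
plate left 46.2 -39.8 expect (50, -45)
fence outer corner 52.6 41.0 expect (46.5, 33.5)
bar corner 32.8 22.8 expect (34, 22)
bar left 33.8 -17.2 expect (34, -22)
```

Bar and nest agree in the same view: gaps are about 6 mm in x and 4 mm in y, against nominal 4.5 and 3.5. I nudge by 1 mm, seat the bar and release.

jog_arm(
  rows=[
    {"slide": [0.04,0.01,-0.1],"delta_rot": [0,0,0],"jaw": 20},
    {"slide": [0.04,0.01,-0.2],"delta_rot": [0,0,0],"jaw": 20},
    {"slide": [0.04,0.01,-0.3],"delta_rot": [0,0,0],"jaw": 20},
    {"slide": [0.04,0.01,-0.36],"delta_rot": [0,0,0],"jaw": 20},
    {"slide": [0.04,0.01,-0.4],"delta_rot": [0,0,0],"jaw": 20},
    {"slide": [0.04,0.01,-0.4],"delta_rot": [0,0,0],"jaw": 20},
    {"slide": [0.04,0.01,-0.4],"delta_rot": [0,0,0],"jaw": 20},
  ],
)

```text
clock: 8.78
eef_pos: [0.5279, 0.2165, 0.023]
eef_rot: [-0.0, 0.997, -0.08, 0.0]
ft_force: [-3.3, -0.1, 4.4]
width: 0.0437
```

jog_arm(
  rows=[
    {"slide": [0,0,0],"delta_rot": [0,0,0],"jaw": 55},
    {"slide": [0,0,0],"delta_rot": [0,0,0],"jaw": 62},
    {"slide": [0,0,0],"delta_rot": [0,0,0],"jaw": 70},
    {"slide": [0,0,0],"delta_rot": [0,0,0],"jaw": 70},
    {"slide": [0,0,0],"delta_rot": [0,0,0],"jaw": 70},
  ],
)

```text
clock: 9.4
eef_pos: [0.5278, 0.2165, 0.0227]
eef_rot: [-0.0, 0.997, -0.08, -0.0]
ft_force: [0.2, -0.8, 0.6]
width: 0.0617
```

jog_arm(
  rows=[
    {"slide": [0,0,0.5],"delta_rot": [0,0,0],"jaw": 70},
    {"slide": [0,0,1.5],"delta_rot": [0,0,0],"jaw": 70},
    {"slide": [0,0,3],"delta_rot": [0,0,0],"jaw": 70},
    {"slide": [0,0,4.5],"delta_rot": [0,0,0],"jaw": 70},
    {"slide": [-1,0,6],"delta_rot": [0,0,0],"jaw": 70},
    {"slide": [-2,-1,7.5],"delta_rot": [0,0,0],"jaw": 70},
    {"slide": [-3.5,-2,8],"delta_rot": [0,0,0],"jaw": 70},
    {"slide": [-4,-3,8],"delta_rot": [0,0,0],"jaw": 70},
    {"slide": [-4,-3,8],"delta_rot": [0,0,0],"jaw": 70},
  ],
)

```text
clock: 10.52
eef_pos: [0.4073, 0.1255, 0.2642]
eef_rot: [-0.0, 0.997, -0.081, 0.001]
ft_force: [0.1, -0.1, 0.3]
width: 0.0621
```

Run:
```python
from h import *
s=env.sense(); print(s['eef_pos'],s['joint_positions'].round(2))
im=eyes.snapshot("scene");tp=eyes.snapshot("top"); cv2.imwrite("pics/s7.png",im[:,:,::-1]);cv2.imwrite("pics/t7.png",tp[:,:,::-1])
a=cv2.resize(im[205:255,285:365],(400,250),interpolation=cv2.INTER_CUBIC);b=cv2.resize(tp[150:250,140:260],(400,333),interpolation=cv2.INTER_CUBIC)
cv2.imwrite("pics/c7.png",np.vstack([a,b])[:,:,::-1])
c,_=blob(tp,(40,45,25),(85,255,255),(178,185,215,230)); print("green",rect("top",c,.046),cv2.contourArea(c))
```

```text
[0.40730848 0.12545719 0.2642188 ] [ 0.02 -0.2   1.93 -0.    1.41  1.75]
green [525.  214.5  61.1  46.7  -8.8] 224.0
```

View pics/c7.png

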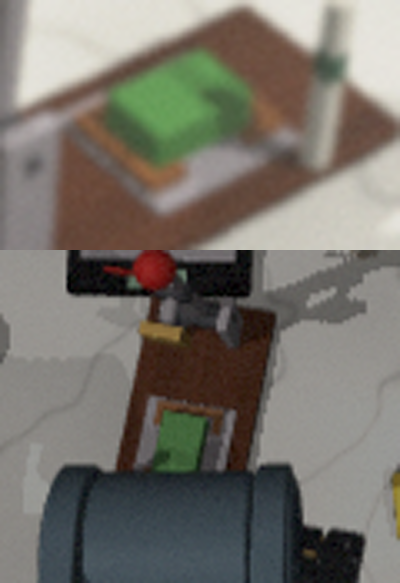

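The bar sits flat inside the fences (upper half (180,105)), and the lever is still up. Next I go above the knob, descend and pinch it.

jog_arm(
  rows=[
    {"slide": [0,0,2],"delta_rot": [0,0,0],"jaw": 72},
    {"slide": [0.5,0.2,3.6],"delta_rot": [0,0,0],"jaw": 72},
    {"slide": [2.2,0.7,3.6],"delta_rot": [0,0,0],"jaw": 72},
    {"slide": [4,1.3,3.6],"delta_rot": [0,0,0],"jaw": 72},
    {"slide": [5.8,1.9,3.6],"delta_rot": [0,0,0],"jaw": 72},
    {"slide": [7,2.3,3.6],"delta_rot": [0,0,0],"jaw": 72},
    {"slide": [7.58,2.46,3.6],"delta_rot": [0,0,0],"jaw": 72},
    {"slide": [7.58,2.46,3.6],"delta_rot": [0,0,0],"jaw": 72},
    {"slide": [7.58,2.46,3.6],"delta_rot": [0,0,0],"jaw": 72},
  ],
  newtons=30,
)

```text
clock: 11.75
eef_pos: [0.6348, 0.2008, 0.3703]
eef_rot: [0.0, 0.997, -0.079, -0.001]
ft_force: [-0.7, 0.9, 0.9]
width: 0.0632
```

Run:
```python
from h import *
s=env.sense(); print(s['eef_pos'],s['eef_rot'],s['joint_positions'].round(2))
im=eyes.snapshot("scene"); cv2.imwrite("pics/c8.png",cv2.resize(im[60:270,200:400],None,fx=2.8,fy=2.8,interpolation=cv2.INTER_CUBIC)[:,:,::-1])
```

```text
[0.63477621 0.20080678 0.37030337] [ 6.93716515e-05  9.96844613e-01 -7.93760656e-02 -5.02852364e-04] [0.13 0.32 1.18 0.   1.64 1.86]
```

View pics/c8.png

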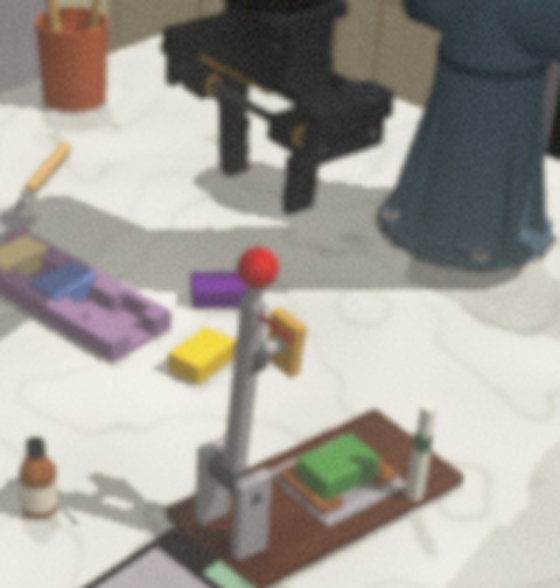

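Run:
```python
from h import *
im=eyes.snapshot("scene"); r,_=blob(im,(0,150,80),(6,255,255),(278,140,306,170)); print("knob",cv2.minEnclosingCircle(r),cv2.boundingRect(r))
p=env.sense()['eef_pos']; print("tcp proj",proj("scene",[p,[p[0],p[1],.300]]), "seen mid",[200+265.5/2.8-.5,60+189/2.8-.5])
y=np.radians(-9.15);d=np.array([np.cos(y),np.sin(y),0])
for a in (1.5,1.3,1.1,.9,.7,.5,.3,.15,.06,0):
    k=(.130-.215*np.cos(a))*d+[.5215,.2173,.085+.215*np.sin(a)]
    print(a,k.round(4), ((k-[.635,.2,.3])/.03).round(2))
```

```text
knob ((292.1956481933594, 154.67391967773438), 5.843443870544434) (287, 149, 12, 12)
tcp proj [[293.89734179 125.93808011]
 [292.30649019 154.05961181]] seen mid [294.32142857142856, 127.0]
1.5 [0.6348 0.199  0.2995] [-0.01 -0.03 -0.02]
1.3 [0.5931 0.2058 0.2922] [-1.4   0.19 -0.26]
1.1 [0.5536 0.2121 0.2766] [-2.71  0.4  -0.78]
0.9 [0.5179 0.2179 0.2534] [-3.9   0.6  -1.55]
0.7 [0.4875 0.2228 0.2235] [-4.92  0.76 -2.55]
0.5 [0.4636 0.2266 0.1881] [-5.71  0.89 -3.73]
0.3 [0.4471 0.2293 0.1485] [-6.26  0.98 -5.05]
0.15 [0.44   0.2304 0.1171] [-6.5   1.01 -6.1 ]
0.06 [0.438  0.2308 0.0979] [-6.57  1.03 -6.74]
0 [0.4376 0.2308 0.085 ] [-6.58  1.03 -7.17]
```

The fingers are centred over the knob: its predicted pixel is (292.3,154.1) and it is seen at (292.2,154.7).

jog_arm(
  rows=[
    {"slide": [0,0,-1],"delta_rot": [0,0,0],"jaw": 72},
    {"slide": [0,0,-2],"delta_rot": [0,0,0],"jaw": 72},
    {"slide": [0,0,-2.6],"delta_rot": [0,0,0],"jaw": 72},
    {"slide": [0,0,-2.83],"delta_rot": [0,0,0],"jaw": 72},
    {"slide": [0,0,-2.83],"delta_rot": [0,0,0],"jaw": 50},
    {"slide": [0,0,-2.83],"delta_rot": [0,0,0],"jaw": 20},
    {"slide": [0,0,-2.83],"delta_rot": [0,0,0],"jaw": 20},
    {"slide": [0,0,-2.83],"delta_rot": [0,0,0],"jaw": 20},
    {"slide": [0,0,-2.83],"delta_rot": [0,0,0],"jaw": 20},
    {"slide": [0,0,-2.83],"delta_rot": [0,0,0],"jaw": 20},
  ],
  newtons=30,
)

```text
clock: 13.1
eef_pos: [0.6356, 0.1988, 0.287]
eef_rot: [0.001, 0.997, -0.08, 0.001]
ft_force: [-1.5, -5.7, 2.8]
width: 0.0323
```

jog_arm(
  rows=[
    {"slide": [-0.3,0.05,-0.03],"delta_rot": [0,0,0],"jaw": 20},
    {"slide": [-0.7,0.11,-0.09],"delta_rot": [0,0,0],"jaw": 20},
    {"slide": [-1.39,0.22,-0.24],"delta_rot": [0,0,0],"jaw": 20},
    {"slide": [-2.06,0.33,-0.47],"delta_rot": [0,0,0],"jaw": 20},
    {"slide": [-2.7,0.43,-0.76],"delta_rot": [0,0,0],"jaw": 20},
    {"slide": [-3.32,0.54,-1.12],"delta_rot": [0,0,0],"jaw": 20},
    {"slide": [-3.89,0.63,-1.53],"delta_rot": [0,0,0],"jaw": 20},
    {"slide": [-4.43,0.71,-2.01],"delta_rot": [0,0,0],"jaw": 20},
    {"slide": [-4.91,0.79,-2.53],"delta_rot": [0,0,0],"jaw": 20},
    {"slide": [-5.34,0.86,-3.1],"delta_rot": [0,0,0],"jaw": 20},
    {"slide": [-5.7,0.92,-3.71],"delta_rot": [0,0,0],"jaw": 20},
    {"slide": [-5.7,0.92,-3.71],"delta_rot": [0,0,0],"jaw": 20},
  ],
)

```text
clock: 14.6
eef_pos: [0.4625, 0.2264, 0.1733]
eef_rot: [0.002, 0.997, -0.08, -0.001]
ft_force: [-3.3, -9.3, 3.3]
width: 0.0324
```

Run:
```python
from h import *
s=env.sense(); print(s['eef_pos'],s['ft_force'],s['width'])
im=eyes.snapshot("scene"); cv2.imwrite("pics/c9.png",cv2.resize(im[110:270,240:400],None,fx=3.5,fy=3.5,interpolation=cv2.INTER_CUBIC)[:,:,::-1])
```

```text
[0.46249822 0.22643311 0.17332935] [-3.28281018 -9.34357924  3.31424448] 0.03243223069073735
```

View pics/c9.png

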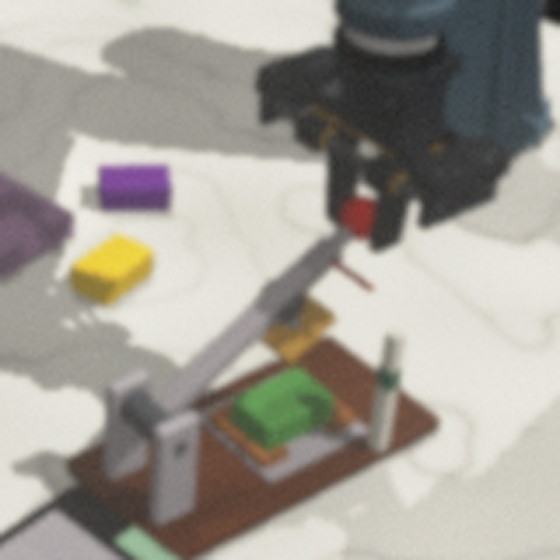

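jog_arm(
  rows=[
    {"slide": [-0.16,-0.01,-0.3],"delta_rot": [0,0,0],"jaw": 20},
    {"slide": [-0.32,-0.02,-0.65],"delta_rot": [0,0,0],"jaw": 20},
    {"slide": [-0.55,0.02,-1.32],"delta_rot": [0,0,0],"jaw": 20},
    {"slide": [-0.74,0.05,-2.02],"delta_rot": [0,0,0],"jaw": 20},
    {"slide": [-0.8,0.06,-2.4],"delta_rot": [0,0,0],"jaw": 20},
    {"slide": [-0.84,0.06,-2.72],"delta_rot": [0,0,0],"jaw": 20},
    {"slide": [-0.86,0.07,-2.95],"delta_rot": [0,0,0],"jaw": 20},
    {"slide": [-0.87,0.07,-3.15],"delta_rot": [0,0,0],"jaw": 20},
    {"slide": [-0.87,0.07,-3.25],"delta_rot": [0,0,0],"jaw": 20},
    {"slide": [-0.87,0.07,-3.25],"delta_rot": [0,0,0],"jaw": 20},
    {"slide": [-0.87,0.07,-3.25],"delta_rot": [0,0,0],"jaw": 20},
  ],
)

```text
clock: 16.02
eef_pos: [0.4378, 0.2303, 0.0771]
eef_rot: [-0.0, 0.997, -0.08, -0.0]
ft_force: [-5.9, 1.9, 5.6]
width: 0.0323
```

Run:
```python
from h import *
s=env.sense(); print(s['eef_pos'],s['ft_force'],s['width'])
im=np.mean([eyes.snapshot("scene").astype(float) for _ in range(6)],0).astype(np.uint8); cv2.imwrite("pics/s10.png",im[:,:,::-1])
cv2.imwrite("pics/c10.png",cv2.resize(im[170:250,280:380],None,fx=8,fy=7.5,interpolation=cv2.INTER_CUBIC)[:,:,::-1])
r,_=blob(im,(0,120,60),(8,255,255),(325,170,370,215)); print(cv2.boundingRect(r))
```

```text
[0.4378025  0.23025784 0.07709618] [-5.85407094  1.94757745  5.56813307] 0.0322688966346844
(341, 193, 9, 10)
```

View pics/c10.png

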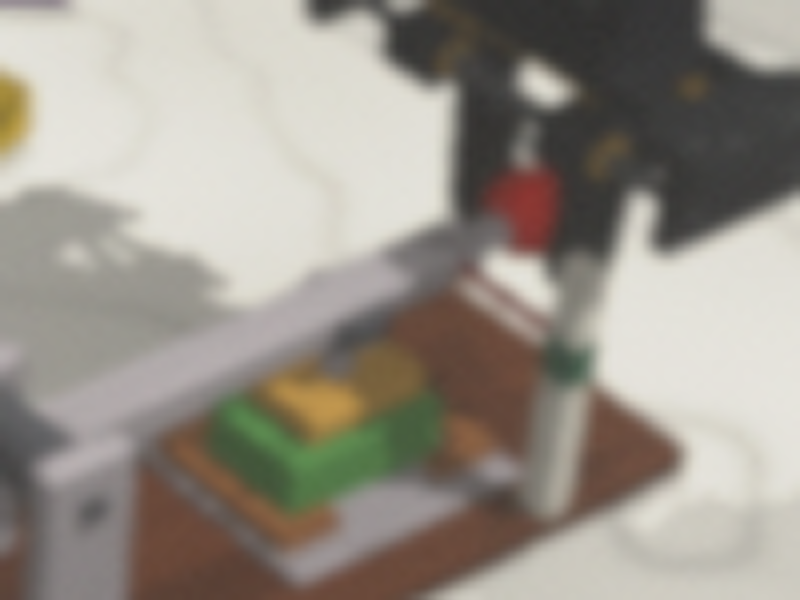

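Run:
```python
from h import *
im=cv2.imread("pics/s10.png")[:,:,::-1].copy(); h=cv2.cvtColor(im,cv2.COLOR_RGB2HSV)
y=np.radians(-9.15);d=np.array([np.cos(y),np.sin(y),0]);n=np.array([-np.sin(y),np.cos(y),0]);o=np.array([.5215,.2173,0])
W=lambda x,yy,z:o+x*d+yy*n+[0,0,z]
g=(h[...,0]>65)&(h[...,0]<95)&(h[...,1]>60); g[:,:345]=0;g[:,356:]=0;g[:205]=0;g[230:]=0; print("mark seen",np.argwhere(g)[:,::-1].mean(0),"pred",proj("scene",[W(-.045,.06,.085)]))
print("post top pred",proj("scene",[W(-.045,.06,.125)]))
for a in(0,.03,.06,.09):
    k=W(.13-.215*np.cos(a),0,.085+.215*np.sin(a)); f=[W(.13-.175*np.cos(a),yy,.085+.175*np.sin(a)) for yy in(.015,.03,.045,.06)]
    print(a,"knob",proj("scene",[k]).round(1).tolist(),"pointer",proj("scene",f).round(1).tolist())
r=(h[...,1]>120)&((h[...,0]<10)|(h[...,0]>170))
for v in range(190,216): print(v,''.join('.#'[int(q)] for q in r[v,335:356]), h[v,343,:],h[v,346,:])
```

```text
mark seen [nan nan] pred [[350.81138825 215.89808162]]
post top pred [[352.77056057 203.80474714]]
0 knob [[345.9, 198.8]] pointer [[338.8, 206.9], [342.8, 209.8], [346.8, 212.8], [350.8, 215.9]]
0.03 knob [[346.2, 197.0]] pointer [[339.0, 205.4], [343.0, 208.3], [347.0, 211.3], [351.0, 214.3]]
0.06 knob [[346.4, 195.1]] pointer [[339.2, 203.8], [343.1, 206.8], [347.1, 209.8], [351.2, 212.8]]
0.09 knob [[346.5, 193.3]] pointer [[339.3, 202.3], [343.2, 205.3], [347.3, 208.3], [351.4, 211.3]]
190 ..................... [20 20 77] [ 12  23 111]
191 ..................... [ 9 32 79] [  7  46 122]
192 ..................... [ 4 72 82] [  5  82 124]
193 .........#####....... [  2 114  96] [  2 126 123]
194 .......#######....... [  3 137 110] [  2 155 128]
195 ......#########...... [  2 149 118] [  1 161 136]
196 ......#########...... [  2 149 123] [  2 161 138]
197 .......########...... [  1 144 124] [  2 163 138]
198 ........######....... [  2 122 123] [  2 160 137]
199 .........#####....... [  1  92 119] [  1 157 133]
200 ..........####....... [  2  68 117] [  1 151 132]
201 ..........###..
[... 161 characters left out ...]
....... [ 15  26 198] [ 11  35 173]
205 ..................... [ 24  16 221] [ 19  21 209]
206 ..................... [ 25  13 224] [ 25  15 221]
207 ..................... [ 18  20 215] [ 25  14 225]
208 ..................... [ 14  30 186] [ 25  14 225]
209 ..................... [  9  44 155] [ 22  17 220]
210 ..................... [  8  47 152] [ 15  26 197]
211 ..................... [ 12  40 164] [ 10  39 165]
212 ..................... [ 12  41 163] [  8  51 150]
213 ..................... [ 12  56 141] [ 10  44 156]
214 ..................... [ 10  87 120] [ 10  43 154]
215 ..................... [  9 105 109] [ 11  57 135]<stdin>:5: RuntimeWarning: Mean of empty slice.
  ret = um.true_divide(
```

The stamp is on the bar and the pointer is about 2 px above the mark (lever at about 0.035–0.04 rad), so I go 7 mm lower.

jog_arm(
  rows=[
    {"slide": [0,0,-0.08],"delta_rot": [0,0,0],"jaw": 20},
    {"slide": [0,0,-0.16],"delta_rot": [0,0,0],"jaw": 20},
    {"slide": [0,0,-0.24],"delta_rot": [0,0,0],"jaw": 20},
    {"slide": [0,0,-0.24],"delta_rot": [0,0,0],"jaw": 20},
    {"slide": [0,0,-0.24],"delta_rot": [0,0,0],"jaw": 20},
    {"slide": [0,0,-0.24],"delta_rot": [0,0,0],"jaw": 20},
  ],
)

```text
clock: 17.08
eef_pos: [0.4379, 0.2302, 0.0701]
eef_rot: [-0.0, 0.997, -0.08, -0.0]
ft_force: [-5.9, 1.7, 7.8]
width: 0.0324
```

Run:
```python
from h import *
s=env.sense(); print(s['eef_pos'],s['ft_force'],s['width'])
im=np.mean([eyes.snapshot("scene").astype(float) for _ in range(6)],0).astype(np.uint8); cv2.imwrite("pics/s11.png",im[:,:,::-1])
cv2.imwrite("pics/c11.png",cv2.resize(im[185:235,310:370],None,fx=11,fy=11,interpolation=cv2.INTER_CUBIC)[:,:,::-1])
print(im[203:222,343].tolist()); print(env.sense()['ft_force'])
```

```text
[0.43785842 0.23024357 0.0701385 ] [-5.9263242   1.67012519  7.82137703] 0.03236704172492456
[[117, 89, 87], [127, 101, 96], [159, 139, 132], [198, 187, 176], [221, 217, 207], [223, 220, 210], [212, 203, 194], [182, 168, 160], [144, 121, 115], [113, 83, 74], [104, 72, 60], [104, 71, 58], [107, 74, 59], [106, 74, 60], [105, 74, 60], [104, 73, 58], [105, 73, 59], [105, 74, 61], [103, 73, 60]]
[-5.96722721  1.41978727  8.07390555]
```

Run:
```python
from h import *
for f in("s10","s11"):
    im=cv2.imread(f"pics/{f}.png")[:,:,::-1].copy(); h=cv2.cvtColor(im,cv2.COLOR_RGB2HSV).astype(int)
    S=np.where(h[...,0]<12,h[...,1],0)[188:212,345:349].mean(1); w=np.clip(S-60,0,60); print(f,"knob row",(w*np.arange(188,212)).sum()/w.sum())
    # green mark on post: green minus red down the post axis
    g=im[:,347:354,1].astype(int)-im[:,347:354,0]; w=np.clip(g[208:228].mean(1),0,None); print("mark row",(w*np.arange(208,228)).sum()/w.sum())
    rg=im[:,344:348,0].astype(int)-im[:,344:348,1]; print("pointer R-G",rg[205:220].mean(1).round().tolist())
    c,_=blob(im,(40,60,25),(80,255,255),(300,212,340,235)); print("green bar",cv2.boundingRect(c))
    print(f,h[188:212,346,1].tolist())
```

```text
s10 knob row 197.44012441679627
mark row 218.12334801762117
pointer R-G [5.0, 2.0, 2.0, 4.0, 8.0, 13.0, 17.0, 20.0, 18.0, 19.0, 21.0, 24.0, 26.0, 26.0, 26.0]
green bar (307, 223, 28, 12)
s10 [13, 15, 23, 46, 82, 126, 155, 161, 161, 163, 160, 157, 151, 150, 133, 83, 35, 21, 15, 14, 14, 17, 26, 39]
s11 knob row 199.47725458898643
mark row 218.17808219178085
pointer R-G [34.0, 15.0, 6.0, 2.0, 3.0, 5.0, 10.0, 16.0, 22.0, 28.0, 28.0, 27.0, 26.0, 26.0, 26.0]
green bar (307, 223, 28, 12)
s11 [11, 15, 13, 15, 23, 41, 75, 122, 153, 159, 161, 159, 158, 155, 158, 151, 133, 79, 36, 21, 16, 14, 14, 20]
```

```bash
python3 -c "
from rig import env
print(env.job_done()); s=env.sense(); print(s['clock'],s['eef_pos'],s['ft_force'],s['width'])"
```

```text
the job is handed in; nothing more can be done
None
the job is handed in; nothing more can be done
```

The green bar is in the press nest and the lever is held at about level with the stamp on the bar. I handed the job in at about 17.4 s with the knob still pinched; no verdict was reported.

I gripped the bar across its width, about 5 mm off its middle so that the gripper would clear the white post. I then lifted it out, seated and released it in the nest, pinched the knob from above and led it round its arc.

**Last checks:**
- **Lever angle:** The tool height puts the lever at about −0.01 rad. The force on the tool is about 8 N upward, as stated for level with a bar under the stamp. The pointer came down about 2 px, to roughly the middle of the green mark.
- **Disagreement on the angle:** The knob's position in the scene image gives anything from 0 to about +0.02 rad, depending on how I correct the camera offset. All the estimates are inside the ±0.045 rad limit.
- **Green bar:** It was flat inside the fences after release, and its outline did not change during the final press.
- **Nest position:** The two cameras differed by up to about 5 mm. I settled it with a close view just above the fences, which showed the bar lined up to about 2 mm.
- **Not confirmed:** I could not view the last picture because the limit of 12 was reached, so the final pose was checked by numbers only. I did not measure the other bars again at the end; they looked in place when last in view.

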